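# Sweep the jar lids into the tray

## Task

Sweep the red, gold and white jar lids along the granite ledge with your fingertips and off its end, so that all three drop into the steel tray there. Only push the lids, never pick one up or carry it, and leave the tumbler, the canister and the tostonera standing where they are.

Things in the scene. Friction and masses are not known exactly. Their poses are not given: they have to be found in the camera images.
- ledge: dark granite ledge, fixed slab. Origin at its underside (counter level); x away from the robot, y left, turned up to 0.2 rad. Spans x -150 to +210 mm, y -170 to +260 mm; top at z +45 mm. The lids lie within x -120 to +10, y -105 to +65 mm, in three lanes 55 mm apart in x; the tumbler and canister stand along the far side (x about +150 mm).
- ledge_edge (a point): point on the ledge's top edge at its -y end, where the tray is fixed, level with the tray's middle in x; axes as the ledge's. The edge runs along x; beyond it (-y) is the drop into the tray.
- tray_in (a point): middle of the inner floor of the fixed steel tray at the -y end of the ledge; axes as the ledge's. Inside 260 mm (x) by 120 mm (y); floor 41 mm below the ledge top; three walls 3 mm thick, as high as the ledge top; its fourth side is open against the ledge's end face.
- lid_red: Red metal jar lid, solid disc 44 mm across and 16 mm high, about 20 g, lying flat on the ledge. Origin: centre of its underside; z up. It slides freely when pushed, and tips off the edge once its centre is past it.
- lid_gold: Gold metal jar lid, solid disc 44 mm across and 16 mm high, about 20 g, lying flat on the ledge. Origin: centre of its underside; z up. It slides freely when pushed, and tips off the edge once its centre is past it.
- lid_white: White metal jar lid, solid disc 44 mm across and 16 mm high, about 20 g, lying flat on the ledge. Origin: centre of its underside; z up. It slides freely when pushed, and tips off the edge once its centre is past it.
- tumbler: green glass tumbler, bystander, 72 mm across and 110 mm high, standing on the far side of the ledge. Origin: centre of its underside.
- canister: white ceramic canister with a dark wooden twist cap, bystander, 90 mm across and 122 mm high, standing on the far side of the ledge. Origin: centre of its underside.
- tostonera: closed mango-wood tostonera (plantain press), bystander, lying flat across the +y end of the ledge: about 205 mm long (along its x), 95 mm wide, 34 mm high. Origin: on its underside, about the middle.
Not all that is in view belongs to the job. Of the things like the lid_white, leave any that is green; of the rest the larger one is meant.

How it is judged:
At the end, for the whole second after the job is handed in: All three lids are at rest (below 0.03 m/s) inside the tray: origins within its walls and less than 36 mm above its floor; tumbler, canister and tostonera within 20 mm of where they started and upright (within 0.15 rad) (x of lid_red in the frame of tray_in between -0.132 and 0.132 m and y of lid_red in the frame of tray_in between -0.064 and 0.064 m and z of each of lid_red, lid_gold, lid_white in the frame of tray_in below 0.036 m and linear speed of each of lid_red, lid_gold, lid_white below 0.03 m/s and x of lid_gold in the frame of tray_in between -0.132 and 0.132 m and y of lid_gold in the frame of tray_in between -0.064 and 0.064 m and x of lid_white in the frame of tray_in between -0.132 and 0.132 m and y of lid_white in the frame of tray_in between -0.064 and 0.064 m and distance of each of tumbler, canister, tostonera from where it was at the start of the episode below 0.02 m and angle between each of tumbler, canister, tostonera's own z axis and vertical below 0.15 rad); the robot touches nothing.
It fails at once if a lid is lifted: its underside centre rises more than 30 mm above the ledge top (z of any of lid_red, lid_gold, lid_white in the frame of ledge above 0.075 m).
It fails at once if a lid is carried out level over the tray instead of dropping off the edge: its underside centre is more than 50 mm past the edge and not yet below the ledge top ((y of lid_red in the frame of ledge_edge below -0.05 m and z of lid_red in the frame of ledge_edge above 0 m) or (y of lid_gold in the frame of ledge_edge below -0.05 m and z of lid_gold in the frame of ledge_edge above 0 m) or (y of lid_white in the frame of ledge_edge below -0.05 m and z of lid_white in the frame of ledge_edge above 0 m)).
It fails at once if the tumbler, canister or tostonera is shifted more than 20 mm or tipped (distance of any of tumbler, canister, tostonera from where it was at the start of the episode above 0.02 m or angle between any of tumbler, canister, tostonera's own z axis and vertical above 0.3 rad).
It also fails if it takes over 53 s, if anything falls off the work surface, if the arm or the gripper's body presses on something with over 40 N, if the wrist force passes 120 N, or if a joint passes its speed limit or range.

## Robot

A 7-joint arm with a two-finger parallel gripper is mounted at the origin on the work surface. World frame = base frame: x ahead of the robot, y to its left, z up, the work surface at z = 0. Lengths are in m, angles in rad, forces in N, time in s.
With the tool pointing down it reaches from about 0.4 to 0.875 m from the base axis. Payload 19.3 kg.
Tool frame: the origin (TCP) lies at the very end of the fingers, on their centre line; the grasp point (between the pads) lies 19 mm behind it; z points along the fingers, y is the line along which they close (so a half turn about z gives the same grasp; the last joint's range is limited). The gripper opens to 85 mm and grips with 20 to 120 N. Pads are 22 mm wide; open, the fingers measure 114 mm over their backs; the gripper's body (76 mm by 85 mm) begins 54 mm behind the grasp point. The pads swing forward as they close: fully open they stand 13 mm farther back than shut.
Start: joints at [1.084, 0.521, -0.036, 1.599, 0.021, 1.021, -0.113], TCP at [0.253, -0.571, 0.231] pointing down, gripper open.
Joint ranges: [-2.91, 2.91], [-0.3, 2.13], [-1.5, 1.42], [0.17, 2.43], [-1.26, 4.41], [0.16, 1.93], [-2.52, 2.52]. Speed limits (rad/s): [1.89, 1.89, 2.39, 2.39, 3.01, 3.01, 3.01].

## Interface

Orientations are given as [roll, pitch, yaw] about the fixed x, y, z axes, in that order (R = Rz(yaw) Ry(pitch) Rx(roll)).
In Python, from workcell import observe, grab_frame, job_done gives the robot as it stands.
- The arm moves only by the tool move_arm, never from a script. Its argument "plan" is a list that holds one entry, the list of rows, each a list of 7 numbers: the shift along the tool's x, y, z each as a share of 0.02 m, from -1 to 1, then the turn, a rotation vector about the tool's x, y, z each as a share of 6 degrees, from -1 to 1, then the opening, from -1 (shut) to 1 (fully open). A call has exactly 10 rows; each row shifts and turns the commanded pose from where the row before left it, along the tool's axes as they then stand; what a row does not reach is not made up. A row lasts 1/10 s, in which the tool goes at most 50 mm and 8.59 degrees, less where a joint would pass 70% of its speed; a pose out of reach is approached as far as the arm can. A call with a number of a shift or a turn outside -1 to 1 is refused whole. A call with a gripper value outside its range is refused whole. The fingers move at their own pace and stop on an object; "grip_force" is the grip in N (left out, the last holds). Time passes only in rows, so rows that do not move let the fingers close, or fill a call up. It gives the time, the measured TCP pose, the force, the opening and the grip force at its end, in the units of the state.
- observe(): the state, without advancing time (a new reading comes with each control period).
- grab_frame(name): name is "side" or "top"; returns a dict with "color" (480x640x3 uint8, red, green, blue), "intrinsics" (3x3 intrinsics, pixels), "k1" (the pictures are not rectified: a ray, as slopes to the right and down, at radius r is drawn at 1 + k1 r^2 times it, then the intrinsics apply), "position" and "orientation" of the camera in the world. Camera axes: x right, y down, z forward; pixel columns grow to the right and rows downward; lengths in m; the calibration is good to about 2 mm. A picture is of the moment at which its call begins. There is no depth.
- job_done(): hands the job in; it is judged then, once.
The state is a dict: "clock": time; "qpos": joint angles; "qd": joint speeds; "joint_efforts": joint torques, N m; "position": TCP position; "tool_rot": TCP orientation; "force": force on the tool from outside, world axes, zero at the start; "moment": the same for the moment, N m; "grip_width": finger opening in m; "finger_force": force on a finger pad.
Only numpy, scipy, OpenCV 4.12 (cv2) and the standard library are available. Lean on these libraries where they do the work, as an engineer would, in place of code of your own. Each camera call takes 0.05 s, during which the arm holds its last target. There are 200 camera calls.

## Working session

There is one attempt and no reset: what is moved stays moved. The work goes in short steps, Python scripts to look and compute and a tool call to move; the robot and the scene stay as the last step left them, time stands still between calls to the robot, and variables do not carry over. Pictures are saved under pics/ and viewed, at most 10 in all, crops included, and the job is handed in when it is done.

Besides the shell and the picture viewer there is one more tool, called after "Call:" as name([rows], argument=value, ...), one row to a line, values as JSON. move_arm: Moves the arm, as the interface text tells. Shift numbers are shares of 0.02 m and turn numbers shares of 6 degrees, none past 1 either way. Its arguments: {"type":"object","properties":{"plan":{"type":"array"},"grip_force":{"type":"number"}},"required":["plan"]}

```bash
mkdir -p pics; ls; python3 - <<'E'
from workcell import *
import cv2
s=observe(); print({k:s[k] for k in('clock','position','tool_rot','grip_width')})
for n in('side','top'):
    f=grab_frame(n); cv2.imwrite(f'pics/{n}0.png',f['color'][:,:,::-1])
    print(n,f['intrinsics'],f['k1'],f['position'],f['orientation'])
E
```

```text
pics
{'clock': 0.0, 'position': array([ 0.25283935, -0.57120929,  0.23074463]), 'tool_rot': array([-3.14045495e+00,  1.15745017e-04,  4.16772351e-01]), 'grip_width': 0.08544577787065454}
side [[503.05780179   0.         326.86708654]
 [  0.         503.05780179 240.87628022]
 [  0.           0.           1.        ]] -0.08841695654832422 [0.29452727 0.61879855 0.71566299] [-2.3769557   0.01769984 -2.67548672]
top [[491.9545475    0.         317.24477501]
 [  0.         491.9545475  235.51839951]
 [  0.           0.           1.        ]] -0.0539289359151295 [0.44616989 0.05658035 0.86045238] [-2.96547526 -0.01786451 -1.56141556]
```

View pics/side0.png

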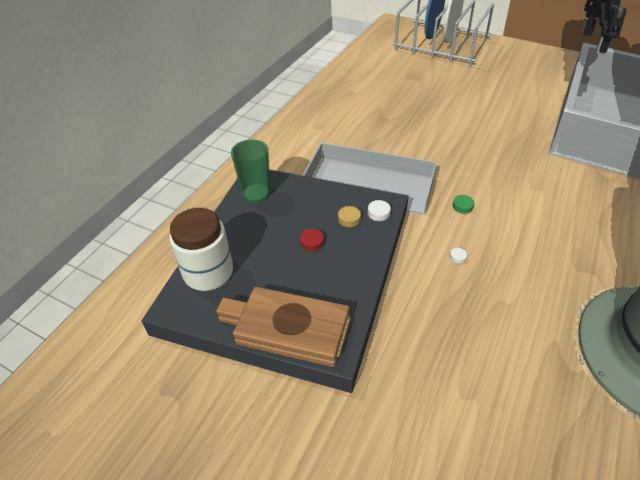

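View pics/top0.png

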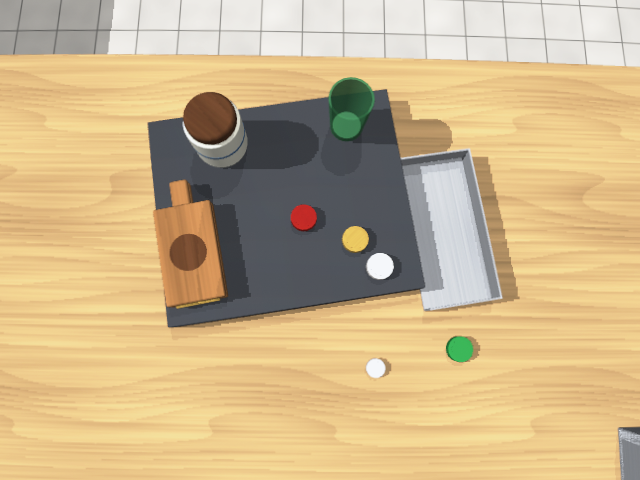

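The side view shows red (312,239), gold (349,216) and white (379,210) on the ledge, with the tray beyond the ledge's end. The top view shows red (303,217), gold (355,239) and white (380,266). The green disc and the small white one on the counter are decoys.

```bash
cat > h.py <<'E'
import numpy as np, cv2
from scipy.spatial.transform import Rotation as R
from workcell import *
def ray(f,uv):
    K=np.array(f['intrinsics']);k=f['k1']
    p=cv2.undistortPoints(np.array([[uv]],float),K,np.array([k,0,0,0,0.]))[0,0]
    return np.array(f['position']),R.from_euler('xyz',f['orientation']).apply([p[0],p[1],1])
def onz(f,uv,z):
    o,d=ray(f,uv); return o+d*(z-o[2])/d[2]
def tri(fa,ua,fb,ub):
    a,da=ray(fa,ua);b,db=ray(fb,ub)
    t=np.linalg.lstsq(np.c_[da,-db],b-a,rcond=None)[0]
    p,q=a+t[0]*da,b+t[1]*db
    return (p+q)/2,np.linalg.norm(p-q)
RNG={'red':((0,150,120),(8,255,255)),'gold':((18,90,150),(32,255,255)),'white':((0,0,200),(180,40,255))}
def blob(f,c,near,r=35):
    hsv=cv2.cvtColor(f['color'],cv2.COLOR_RGB2HSV)
    m=cv2.inRange(hsv,*[np.array(x) for x in RNG[c]])
    w=np.zeros_like(m);cv2.circle(w,tuple(int(v) for v in near),r,255,-1);m&=w
    cs=cv2.findContours(m,cv2.RETR_EXTERNAL,cv2.CHAIN_APPROX_NONE)[0]
    if not cs: return None
    c=max(cs,key=cv2.contourArea)
    (u,v),(w_,h_),_=cv2.fitEllipse(c)
    return (u,v),cv2.contourArea(c),(w_,h_)
E
python3 - <<'E'
from h import *
s,t=grab_frame('side'),grab_frame('top')
for c,a,b in(('red',(312,239),(303,217)),('gold',(349,216),(355,239)),('white',(379,210),(380,266))):
    A,B=blob(s,c,a,18),blob(t,c,b,18)
    print(c,A,B,tri(s,A[0],t,B[0]),onz(t,B[0],.061),onz(s,A[0],.061))
C=[(149,122),(387,91),(424,288),(168,326)]
P=[onz(t,p,.045) for p in C]; print(np.round(P,4))
print(np.degrees(np.arctan2(*(P[1]-P[2])[[1,0]])),np.linalg.norm(P[1]-P[2]),np.linalg.norm(P[3]-P[2]),np.degrees(np.arctan2(*(P[3]-P[2])[[1,0]])))
print('side corner near',tri(s,(409,197),t,C[2]))
for p in[(470,150),(501,298)]:print('tray',onz(t,p,.045))
E
```

```text
red ((310.7337341308594, 238.70297241210938), 338.0, (19.745115280151367, 22.53577995300293)) ((303.25146484375, 216.86512756347656), 487.0, (24.615020751953125, 25.26416015625)) (array([0.61960225, 0.06686599, 0.05622048]), np.float64(0.0024822072719914686)) [0.6197759  0.06717825 0.061     ] [0.6159738 0.0707095 0.061    ]
gold ((348.27813720703125, 215.1015167236328), 298.5, (18.63857650756836, 21.235069274902344)) ((354.91845703125, 238.3470916748047), 498.5, (24.910490036010742, 25.606616973876953)) (array([ 0.58422634, -0.01941206,  0.05648313]), np.float64(0.0024351629139145238)) [ 0.58462742 -0.01865359  0.061     ] [ 0.58102212 -0.01522492  0.061     ]
white ((378.16864013671875, 208.98822021484375), 274.0, (17.700679779052734, 20.88449478149414)) ((379.6961364746094, 265.5602722167969), 507.5, (25.24317741394043, 25.704626083374023)) (array([ 0.53937929, -0.06013433,  0.05634914]), np.float64(0.0021621230288498164)) [ 0.53988018 -0.05917654  0.061     ] [ 0.53659366 -0.05555825  0.061     ]
[[ 0.7908  0.3417  0.045 ]
 [ 0.8561 -0.0792  0.045 ]
 [ 0.505  -0.1351  0.045 ]
 [ 0.4383  0.2857  0.045 ]]
9.046931361267013 0.3555931691975323 0.4260295123856954 98.99806140934282
side corner near (array([ 0.50350365, -0.13669001,  0.04037072]), np.float64(0.003721068846355892))
tray [ 0.74773066 -0.2241348   0.045     ]
tray [ 0.48921332 -0.2648338   0.045     ]
```

Ledge yaw is about 9.0°, with lids at ledge x/y: red (-5, +12), gold (-53, -68), white (-104, -101) mm. That fits the stated ranges and lane spacing. I'll turn the tool to yaw 99° so its axes match the ledge's, and nearly shut the fingers.

Call:
move_arm([
  [[0,0,0,0,0,-1,-0.72],[0,0,0,0,0,-1,-0.72],[0,0,0,0,0,-1,-0.72],[0,0,0,0,0,-1,-0.72],[0,0,0,0,0,-1,-0.72],[0,0,0,0,0,-1,-0.72],[0,0,0,0,0,-1,-0.72],[0,0,0,0,0,-1,-0.72],[0,0,0,0,0,-1,-0.72],[0,0,0,0,0,-1,-0.72]],
], grip_force=20)

```text
clock: 1.2
position: [0.2529, -0.5714, 0.2311]
tool_rot: [-3.141, -0.0, 1.468]
force: [-0.3, 0.1, -0.0]
grip_width: 0.012
finger_force: 0.0
```

Call:
move_arm([
  [[0,0,0,0,0,-1,-0.72],[0,0,0,0,0,-1,-0.72],[0,0,0,0,0,-0.52,-0.72],[0.98,0.7,0,0,0,0,-0.72],[0.98,0.7,0,0,0,0,-0.72],[0.98,0.7,0,0,0,0,-0.72],[0.98,0.7,0,0,0,0,-0.72],[0.98,0.7,0,0,0,0,-0.72],[0.98,0.7,0,0,0,0,-0.72],[0.98,0.7,0,0,0,0,-0.72]],
])

```text
clock: 2.2
position: [0.3286, -0.4197, 0.2312]
tool_rot: [-3.141, -0.0, 1.728]
force: [0.0, -0.5, -0.0]
grip_width: 0.0121
finger_force: 0.0
```

Call:
move_arm([
  [[0.98,0.7,0,0,0,0,-0.72],[0.98,0.7,0,0,0,0,-0.72],[0.98,0.7,0,0,0,0,-0.72],[0.98,0.7,0,0,0,0,-0.72],[0.98,0.7,0,0,0,0,-0.72],[0.98,0.7,0,0,0,0,-0.72],[0.98,0.7,0,0,0,0,-0.72],[0.98,0.7,0,0,0,0,-0.72],[0.98,0.7,0,0,0,0,-0.72],[0.98,0.7,0,0,0,0,-0.72]],
])

```text
clock: 3.2
position: [0.4362, -0.2043, 0.2313]
tool_rot: [-3.142, 0.0, 1.728]
force: [-0.1, -0.7, 0.5]
grip_width: 0.0118
finger_force: 0.0
```

Call:
move_arm([
  [[0.97,0.69,0,0,0,0,-0.72],[0.97,0.69,0,0,0,0,-0.72],[0.97,0.69,0,0,0,0,-0.72],[0.97,0.69,0,0,0,0,-0.72],[0.97,0.69,0,0,0,0,-0.72],[0.97,0.69,0,0,0,0,-0.72],[0.97,0.69,0,0,0,0,-0.72],[0.97,0.69,0,0,0,0,-0.72],[0.97,0.69,0,0,0,0,-0.72],[0,0,0.8,0,0,0,-0.72]],
])

```text
clock: 4.2
position: [0.5331, -0.01, 0.2165]
tool_rot: [3.138, -0.001, 1.731]
force: [0.4, -0.1, -0.4]
grip_width: 0.0117
finger_force: 0.0
```

Call:
move_arm([
  [[0,0,1,0,0,0,-0.72],[0,0,1,0,0,0,-0.72],[0,0,1,0,0,0,-0.72],[0,0,1,0,0,0,-0.72],[0,0,1,0,0,0,-0.72],[0,0,1,0,0,0,-0.72],[0,0,0.7,0,0,0,-0.72],[0,0,0.2,0,0,0,-0.72],[0,0,0,0,0,0,-0.72],[0,0,0,0,0,0,-0.72]],
])

```text
clock: 5.2
position: [0.5317, -0.0133, 0.078]
tool_rot: [3.141, 0.0, 1.728]
force: [-0.2, -0.7, -0.5]
grip_width: 0.0118
finger_force: 0.0
```

```bash
python3 - <<'E'
from h import *
s,t=grab_frame('side'),grab_frame('top')
a=cv2.resize(s['color'][120:280,250:450],None,fx=2,fy=2)
a=np.hstack([a,cv2.resize(t['color'][160:320,250:450],None,fx=2,fy=2)])
cv2.imwrite('pics/c1.png',a[:,:,::-1]); print(observe()['position'],observe()['force'])
E
```

```text
[ 0.53177122 -0.01333534  0.07809127] [-0.16687731  0.37135964 -0.34559339]
```

View pics/c1.png

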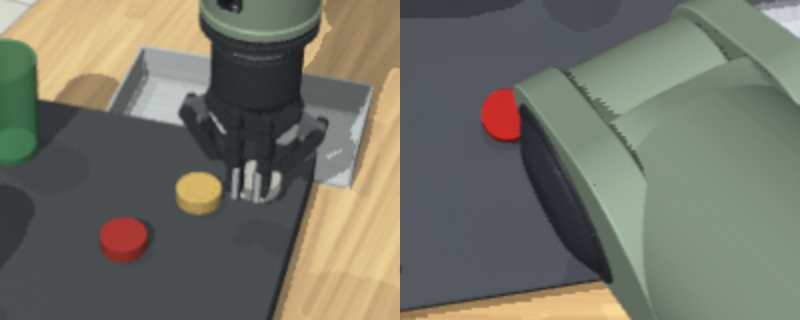

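Left crop (side view): the fingertips at crop (250,200) stand right behind the white lid, and gold is clear. Next I lower the fingers and push.

Call:
move_arm([
  [[0,0,0.5,0,0,0,-0.72],[0,0,0.4,0,0,0,-0.72],[0,0,0.3,0,0,0,-0.72],[0,0,0.1,0,0,0,-0.72],[0,0,0,0,0,0,-0.72],[-0.3,0,0,0,0,0,-0.72],[-0.4,0,0,0,0,0,-0.72],[-0.4,0,0,0,0,0,-0.72],[-0.4,0,0,0,0,0,-0.72],[-0.4,0,0,0,0,0,-0.72]],
])

```text
clock: 6.3
position: [0.5374, -0.0518, 0.0514]
tool_rot: [3.141, 0.0, 1.727]
force: [0.3, 0.1, 1.1]
grip_width: 0.0118
finger_force: 0.1
```

Call:
move_arm([
  [[-0.4,0,0,0,0,0,-0.72],[-0.4,0,0,0,0,0,-0.72],[-0.4,0,0,0,0,0,-0.72],[-0.4,0,0,0,0,0,-0.72],[-0.4,0,0,0,0,0,-0.72],[-0.4,0,0,0,0,0,-0.72],[-0.4,0,0,0,0,0,-0.72],[-0.4,0,0,0,0,0,-0.72],[0,0,0,0,0,0,-0.72],[0,0,0,0,0,0,-0.72]],
])

```text
clock: 7.3
position: [0.5472, -0.114, 0.0513]
tool_rot: [3.142, -0.0, 1.728]
force: [0.1, 0.4, 0.3]
grip_width: 0.012
finger_force: 0.0
```

```bash
python3 - <<'E'
from h import *
s,t=grab_frame('side'),grab_frame('top')
a=cv2.resize(s['color'][120:280,250:450],None,fx=2,fy=2)
a=np.hstack([a,cv2.resize(t['color'][140:300,320:520],None,fx=2,fy=2)])
cv2.imwrite('pics/c2.png',a[:,:,::-1]); print(observe()['position'],observe()['force'])
A=blob(s,'gold',(349,216),25);print(onz(s,A[0],.061))
E
```

```text
[ 0.54725332 -0.11360334  0.05129674] [ 0.31168527 -0.18730683  0.42045306]
[ 0.58057147 -0.01484704  0.061     ]
```

View pics/c2.png

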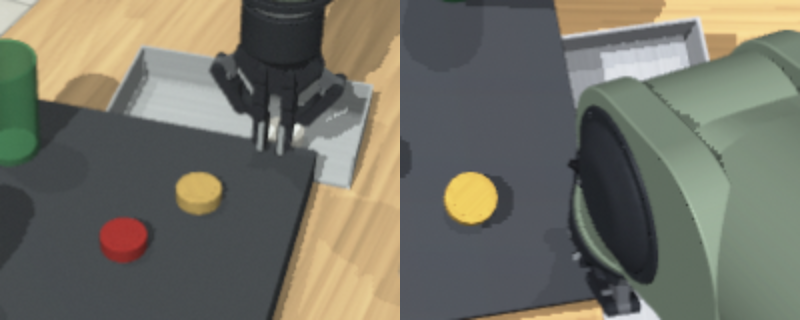

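The side view has the white lid beyond the fingers at the edge, probably in the tray, though it's partly hidden. Gold hasn't moved. I'll lift, move behind gold and check.

Call:
move_arm([
  [[0,0,-0.7,0,0,0,-0.72],[0,0,-0.8,0,0,0,-0.72],[0.97,0.37,0,0,0,0,-0.72],[0.97,0.37,0,0,0,0,-0.72],[0.97,0.37,0,0,0,0,-0.72],[0.97,0.37,0,0,0,0,-0.72],[0.97,0.37,0,0,0,0,-0.72],[0.97,0.37,0,0,0,0,-0.72],[0.97,0.37,0,0,0,0,-0.72],[0,0,0,0,0,0,-0.72]],
])

```text
clock: 8.4
position: [0.5777, 0.0319, 0.0825]
tool_rot: [3.14, -0.002, 1.732]
force: [-0.7, -0.5, -0.0]
grip_width: 0.0119
finger_force: 0.0
```

```bash
python3 - <<'E'
from h import *
s,t=grab_frame('side'),grab_frame('top')
a=cv2.resize(s['color'][120:280,250:450],None,fx=2,fy=2)
a=np.hstack([a,cv2.resize(t['color'][140:300,320:520],None,fx=2,fy=2)])
cv2.imwrite('pics/c3.png',a[:,:,::-1]); print(observe()['position'],observe()['force'])
E
```

```text
[0.5772529  0.0285379  0.08205427] [ 0.16174359 -0.8942044  -0.1444766 ]
```

View pics/c3.png

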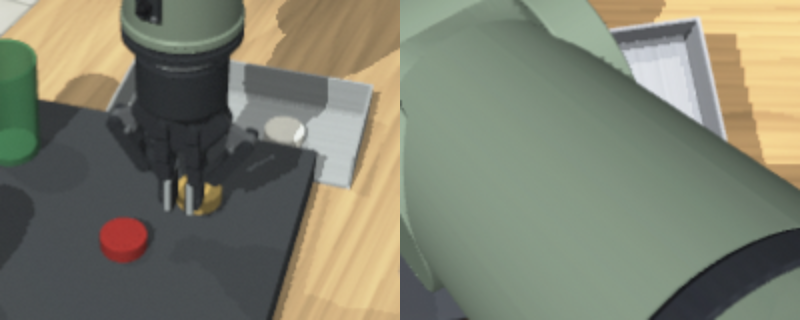

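White lies in the tray. The fingers look a little left of the gold's push line, so I'll check the numbers.

```bash
python3 - <<'E'
from h import *
s=grab_frame('side')
u=np.array([.9877,.1564]);v=np.array([-.1564,.9877]);O=np.array([.6266,.0564])
L=lambda p:np.round([(p[:2]-O)@u*1e3,(p[:2]-O)@v*1e3],1)
p=observe()['position'];print('tcp',L(p),p)
for px in((333.5,224),(345,226)):print('tips',L(onz(s,px,p[2])))
for c,q in(('gold',(350,216)),('red',(311,239))):print(c,blob(s,c,q,20),L(onz(s,blob(s,c,q,20)[0],.061)))
cv2.imwrite('pics/c4.png',cv2.resize(s['color'][180:250,290:390],None,fx=6,fy=6,interpolation=2)[:,:,::-1])
E
```

```text
tcp [-53.3 -20.5] [0.5771739  0.02778589 0.08188097]
tips [-43.  -12.1]
tips [-64.3 -13.1]
gold ((341.445556640625, 210.93824768066406), 13.0, (3.067587375640869, 8.324386596679688)) [-40.5 -71. ]
red ((310.8455810546875, 239.02906799316406), 353.5, (20.302553176879883, 22.775808334350586)) [-8.7 16.5]
```

View pics/c4.png

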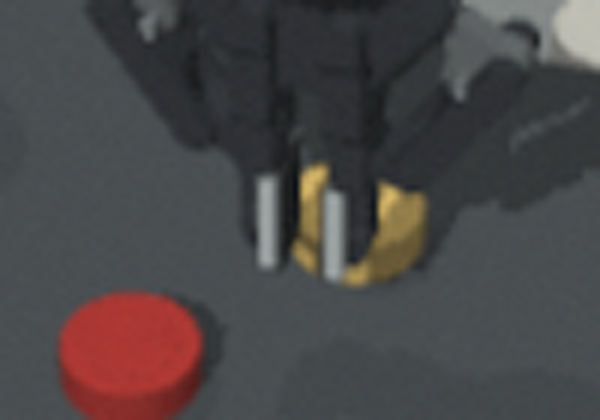

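The tips sit at ledge x -53.6, and gold's two readings are -53 and -57, so alignment is within 3 mm. I'll nudge 1.5 mm and push gold.

Call:
move_arm([
  [[0,-0.08,0.6,0,0,0,-0.72],[0,0,0.5,0,0,0,-0.72],[0,0,0.3,0,0,0,-0.72],[0,0,0.1,0,0,0,-0.72],[-0.3,0,0,0,0,0,-0.72],[-0.5,0,0,0,0,0,-0.72],[-0.5,0,0,0,0,0,-0.72],[-0.5,0,0,0,0,0,-0.72],[-0.5,0,0,0,0,0,-0.72],[-0.5,0,0,0,0,0,-0.72]],
])

```text
clock: 9.55
position: [0.5846, -0.0285, 0.0514]
tool_rot: [3.141, 0.0, 1.727]
force: [-0.0, -0.1, 0.1]
grip_width: 0.0122
finger_force: 0.1
```

Call:
move_arm([
  [[-0.5,0,0,0,0,0,-0.72],[-0.5,0,0,0,0,0,-0.72],[-0.5,0,0,0,0,0,-0.72],[-0.5,0,0,0,0,0,-0.72],[-0.5,0,0,0,0,0,-0.72],[-0.5,0,0,0,0,0,-0.72],[-0.5,0,0,0,0,0,-0.72],[-0.5,0,0,0,0,0,-0.72],[0,0,0,0,0,0,-0.72],[0,0,0,0,0,0,-0.72]],
])

```text
clock: 10.55
position: [0.5968, -0.1063, 0.0513]
tool_rot: [-3.142, -0.0, 1.728]
force: [-0.4, 0.7, 0.7]
grip_width: 0.0119
finger_force: 0.0
```

Call:
move_arm([
  [[0,0,-0.8,0,0,0,-0.72],[0,0,-0.8,0,0,0,-0.72],[1,0.22,0,0,0,0,-0.72],[1,0.22,0,0,0,0,-0.72],[1,0.22,0,0,0,0,-0.72],[1,0.22,0,0,0,0,-0.72],[1,0.22,0,0,0,0,-0.72],[1,0.22,0,0,0,0,-0.72],[1,0.22,0,0,0,0,-0.72],[1,0.22,0,0,0,0,-0.72]],
])

```text
clock: 11.55
position: [0.607, 0.0585, 0.0851]
tool_rot: [3.14, -0.0, 1.728]
force: [0.1, 0.1, 0.5]
grip_width: 0.0118
finger_force: 0.0
```

Call:
move_arm([
  [[1,0.22,0,0,0,0,-0.72],[1,0.22,0,0,0,0,-0.72],[1,0.22,0,0,0,0,-0.72],[0,0,0,0,0,0,-0.72],[0,0,0,0,0,0,-0.72],[0,0,0,0,0,0,-0.72],[0,0,0,0,0,0,-0.72],[0,0,0,0,0,0,-0.72],[0,0,0,0,0,0,-0.72],[0,0,0,0,0,0,-0.72]],
])

```text
clock: 12.55
position: [0.6103, 0.1183, 0.0833]
tool_rot: [-3.142, -0.0, 1.728]
force: [0.4, 0.3, -0.1]
grip_width: 0.0121
finger_force: 0.0
```

```bash
python3 - <<'E'
from h import *
s=grab_frame('side'); p=observe()['position'];d=p[:2]-[.6266,.0564]
print(p,d@[.9877,.1564],d@[-.1564,.9877])
cv2.imwrite('pics/c5.png',cv2.resize(s['color'][120:290,230:450],None,fx=3,fy=3)[:,:,::-1])
E
```

```text
[0.61024343 0.11838884 0.08326451] -0.006460325002649115 0.06378454436828122
```

View pics/c5.png

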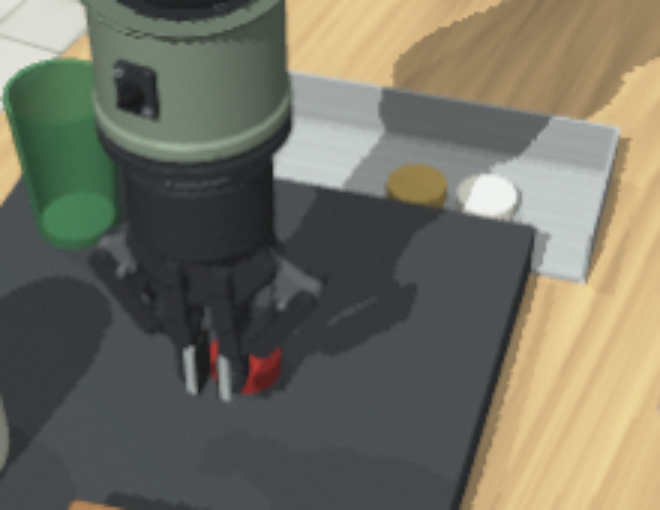

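Gold (417,187) and white (490,195) are both in the tray, and the fingers are behind red. Now I push red.

Call:
move_arm([
  [[0,0,0.6,0,0,0,-0.72],[0,0,0.5,0,0,0,-0.72],[0,0,0.4,0,0,0,-0.72],[0,0,0.1,0,0,0,-0.72],[-0.3,0,0,0,0,0,-0.72],[-0.5,0,0,0,0,0,-0.72],[-0.5,0,0,0,0,0,-0.72],[-0.5,0,0,0,0,0,-0.72],[-0.5,0,0,0,0,0,-0.72],[-0.5,0,0,0,0,0,-0.72]],
])

```text
clock: 13.6
position: [0.6192, 0.062, 0.0514]
tool_rot: [3.141, 0.0, 1.727]
force: [-0.1, -0.6, 0.4]
grip_width: 0.0117
finger_force: 0.1
```

Call:
move_arm([
  [[-0.5,0,0,0,0,0,-0.72],[-0.5,0,0,0,0,0,-0.72],[-0.5,0,0,0,0,0,-0.72],[-0.5,0,0,0,0,0,-0.72],[-0.5,0,0,0,0,0,-0.72],[-0.5,0,0,0,0,0,-0.72],[-0.5,0,0,0,0,0,-0.72],[-0.5,0,0,0,0,0,-0.72],[-0.5,0,0,0,0,0,-0.72],[-0.5,0,0,0,0,0,-0.72]],
])

```text
clock: 14.6
position: [0.6348, -0.0365, 0.0513]
tool_rot: [-3.142, 0.0, 1.728]
force: [0.2, -1.3, 0.5]
grip_width: 0.0118
finger_force: 0.1
```

Call:
move_arm([
  [[-0.5,0,0,0,0,0,-0.72],[-0.5,0,0,0,0,0,-0.72],[-0.5,0,0,0,0,0,-0.72],[-0.5,0,0,0,0,0,-0.72],[-0.5,0,0,0,0,0,-0.72],[-0.5,0,0,0,0,0,-0.72],[-0.25,0,0,0,0,0,-0.72],[0,0,0,0,0,0,-0.72],[0,0,0,0,0,0,-0.72],[0,0,0,0,0,0,-0.72]],
])

```text
clock: 15.6
position: [0.6448, -0.0991, 0.0513]
tool_rot: [3.142, -0.0, 1.729]
force: [0.3, 0.5, 0.2]
grip_width: 0.0115
finger_force: 0.0
```

Call:
move_arm([
  [[0,0,-0.8,0,0,0,-0.72],[0,0,-1,0,0,0,-0.72],[0,0,-1,0,0,0,-0.72],[0,0,-1,0,0,0,-0.72],[0,0,-1,0,0,0,-0.72],[0.5,0,-1,0,0,0,-0.72],[1,0,0,0,0,0,-0.72],[1,0,0,0,0,0,-0.72],[0.5,0,0,0,0,0,-0.72],[0,0,0,0,0,0,-0.72]],
])

```text
clock: 16.6
position: [0.6355, -0.039, 0.1682]
tool_rot: [3.141, -0.0, 1.73]
force: [-0.3, -0.3, -0.2]
grip_width: 0.0119
finger_force: 0.0
```

```bash
python3 - <<'E'
from h import *
s=grab_frame('side'); print(observe()['position'],observe()['force'])
cv2.imwrite('pics/c6.png',s['color'][:,:,::-1])
E
```

```text
[ 0.63557556 -0.04044748  0.16785441] [-0.32244402  0.23027683 -0.23185425]
```

View pics/c6.png

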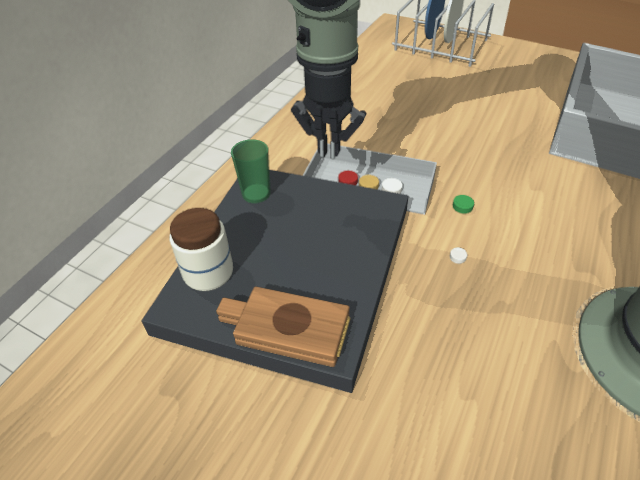

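All three lids lie in the tray: red (348,178), gold (369,183), white (392,187). The bystanders haven't moved and the gripper is clear, so I'm handing in.

```bash
python3 -c "from workcell import *; print(job_done())"
```

```text
the job is handed in; nothing more can be done
None
```

I pushed the red, gold and white lids off the ledge, and the last picture shows all three in the tray with the tumbler, canister and tostonera where they started; I handed the job in at about 17 s, but no verdict came back.

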